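# Mount a pump cam on its keyed test shaft and find its high spot

## Robot

A 6-joint arm with a two-finger parallel gripper is mounted at the origin on a cart in front of the work surface, level with it; the furniture and walls round the work are solid. World frame = base frame: x ahead of the robot, y to its left, z up, the work surface at z = 0. Lengths are in m, angles in degrees, forces in N, time in s.
With the tool pointing down it reaches from about 0.25 to 0.725 m from the base axis. Payload 9.7 kg.
Tool frame: the origin (TCP) lies at the very end of the fingers, on their centre line; the grasp point (between the pads) lies 19 mm behind it; x points along the fingers, y is the direction in which the jaws open and shut, and the axes are right-handed (so a half turn about x gives the same grasp; the last joint's range is limited). The gripper opens to 85 mm and grips with 20 to 120 N. Pads are 22 mm wide; open, the fingers measure 114 mm over their backs; the gripper's body (76 mm by 85 mm) begins 54 mm behind the grasp point. The pads swing forward as they close: fully open they stand 13 mm farther back than shut.
Start: joints at [71.161, 4.979, 10.078, 95.1, 0, 90], TCP at [0.178, 0.521, 0.231] pointing down, gripper open.
Joint ranges: [-179.16, 179.16], [-48.56, 103.87], [-65.8, 70.77], [-126.05, 130.52], [-82.76, 87.17], [-180, 180]. Speed limits (degrees/s): [127.2, 127.2, 147.25, 180, 180, 180].

## Interface

Orientations are given as [roll, pitch, yaw] about the fixed x, y, z axes, in that order (R = Rz(yaw) Ry(pitch) Rx(roll)).
In Python, from workcell import get_obs, cams, bot gives the robot as it stands.
- The arm moves only by the tool apply_moves, never from a script. Its argument "rows" is a list that holds one entry, the list of rows, each a list of 7 numbers: the shift along the tool's x, y, z in mm, then the turn, a rotation vector about the tool's x, y, z in rad, then the opening, from 0 (shut) to 1 (fully open). A call has 1 to 20 rows; each row is the pose to reach, as a shift and turn from the pose measured when the call began, along the tool's axes at that moment; what a row does not reach only later rows make up. A row lasts 1/10 s, in which the tool goes at most 50 mm and 8.59 degrees, less where a joint would pass 70% of its speed; a pose out of reach is approached as far as the arm can. A call with a gripper value outside its range is refused whole. The fingers move at their own pace and stop on an object; "newtons" is the grip in N (left out, the last holds). Time passes only in rows, so rows that repeat a pose let the fingers close. It gives the time, the measured TCP pose, the force and the opening at its end, in the units of the state.
- get_obs(): the state, without advancing time (a new reading comes with each control period).
- cams.camera(name): name is "side" or "top" or "wrist"; returns a dict with "pixels" (400x640x3 uint8, red, green, blue), "range_z" (400x640 float32, m along the optical axis (not along the pixel's ray), 0 where there is no reading), "fx", "fy", "cx", "cy" (pixels), "D" ([k1, k2, p1, p2, k3] as OpenCV has them; the pictures are not rectified), "eye" and "attitude" of the camera in the world. Camera axes: x right, y up, looking along -z (the intrinsics and any distortion apply to the point x, -y, -z); pixel columns grow to the right and rows downward; lengths in m; the calibration is good to about 2 mm. A picture is of the moment at which its call begins.
- bot.job_done(): hands the job in, once; it reports no verdict.
Trained networks look in a picture, given as the dict that the camera call returned (one of the last four; its "shot" number tells which), for a name from the list of things; names that differ only in an ending like _2 or _b are one class to them, and where a whole thing is asked for, a point or a joint stands for the part that bears it (a point fixed in the world has none). Each returns a list of dicts, best first, with "confidence" (0 to 1); they miss things now and then, are a little off and sometimes report something else, mostly with a low value. They report only what shows in the picture. A call takes as long as a camera call. They do not tell look-alikes from the thing itself.
- cams.find_in(label, picture): "at" ([x, y, z] in m, in world coordinates, good to about 4 mm: the middle of the surface that is visible of it).
The state is a dict: "time": time; "q": joint angles; "qd": joint speeds; "joint_efforts": joint torques, N m; "ee_pos": TCP position; "tcp_rot": TCP orientation; "wrist_force": force on the tool from outside, world axes, zero at the start; "torque": the same for the moment, N m; "opening": finger opening in m.
Only numpy, scipy, OpenCV 4.12 (cv2) and the standard library are available. Lean on these libraries where they do the work, as an engineer would, in place of code of your own. Each camera call takes 0.05 s, during which the arm holds its last target.

## Task

Put the steel cam on the shaft of the checking fixture, disc side down, and turn it until its keyway drops over the key and it sits fully home. Then slide the indicator carriage all the way in, so that its sprung plunger bears on the cam's rim. Last, turn the cam (the shaft turns with it) until its high spot is at the plunger, that is, the plunger is pushed in as far as the cam can push it, and let go; do not disturb the loupe, the vial and the small weight.

Things in the scene. Friction and masses are not known exactly. Their poses are not given: they have to be found in the camera images.
- cam_centre (a point): Middle of the loose steel cam (about 0.25 kg), which stands disc side down on the worktop at the start. The point lies on the axis of its collar and bore, 20 mm above the underside (half-way up). Axes: z up along the bore, +x towards the keyway. Grip it by the round collar, 44 mm in diameter, which stands free from 12 to 40 mm above the underside.
- cam: The same cam, origin on the bore axis at the underside: an eccentric disc 72 mm in diameter and 12 mm thick, its centre 6 mm off the bore axis towards -x, so that the rim is 42 mm from the axis at -x (the high spot) and 30 mm at +x; collar on top. Bore 22.5 mm and keyway (10.5 mm wide, reaching 17 mm from the axis at +x) go right through.
- cam_high (a point): The high spot of the cam's rim: at [-42, 0, -14] mm from cam_centre in the cam's axes, at mid thickness of the disc, diametrically opposite the keyway. A small dark dimple marks it on the top face of the disc, 7 mm further in.
- fixture: The fixed checking fixture: a grey base plate 70 mm (x) by 195 mm (y) by 12 mm, origin under its centre, at the height of the worktop. Upright shaft at y = +55 mm; the indicator slides along y on the other half of the plate. Its yaw varies by up to 0.2 rad.
- shaft_mid (a point): A point on the shaft's axis, 42 mm above the worktop, where cam_centre lies when the cam sits fully home; axes as the fixture's. The cam's underside then rests on the shaft's bearing boss (52 mm wide, top 22 mm above the worktop).
- shaft_end (a point): Top of the upright steel shaft, on its axis, 66 mm above the worktop. The shaft is 20 mm in diameter, tapered over the last 6 mm. The key on its side, 8 mm wide, reaches 16 mm from the axis and stands from the boss up to 36 mm above the worktop; above it the shaft is plain, so a cam whose keyway is off the key stops about 13 mm too high.
- shaft (a joint): Angle of the shaft and its key (rad): 0 when the key points along the fixture's +x, growing anticlockwise seen from above. At the start the key is at about 0.07 to 0.87; a dark line across the shaft's end points to the key's side. The shaft turns stiffly (0.08 N m) and stays where it is left. The key has about 0.1 to 0.15 rad of play in the keyway.
- carriage (a joint): Travel of the indicator carriage towards the shaft (m): about 0 to 0.012 at the start, 0.045 at its end stop (all the way in). It slides along the fixture's +y against 6 N of friction and stays where it is left. Aluminium block 44 x 36 mm, top 30 mm above the worktop.
- carriage_post (a point): The carriage's upright round steel post, 14 mm in diameter, its grip from 42 to 62 mm above the worktop (a 20 mm foot flange below 33 mm); this point is on its axis, 51 mm above the worktop. It is 120 mm from the shaft's axis at carriage travel 0 and 75 mm when all the way in.
- plunger (a joint): How far the indicator's sprung plunger is pushed back into the carriage (m): 0 when free. With the carriage all the way in and the cam home it reads about 0.002 on the low side of the rim and about 0.012 to 0.013 at the high spot. The spring pushes with 0.6 to 3.5 N.
- plunger_tip (a point): The rounded end of the plunger (8 mm ball), 26 mm above the worktop, pointing along the fixture's +y at the shaft's axis. It is 28 mm from the axis when the carriage is all the way in and nothing pushes it.
- loupe: Bystander: black loupe, 42 mm across, 40 mm high, origin under its centre. Leave it alone.
- vial_d: Bystander: small capped vial, 27 mm across, 40 mm high, origin under its centre. Leave it alone.
- weight_50g: Bystander: small steel calibration weight, 21 mm across, 22 mm high, origin under its centre. Leave it alone.
Mind the look-alikes: they are no part of the job. Leave any green or pink look-alike of the cam alone.

How it is judged (in metres and radians):
On the way, in this order (a step that is already met when the one before it is completed fails the run):
1. the cam sits fully home on the shaft, keyway over the key (distance between cam_centre and shaft_mid below 0.004 m), for 0.2 s.
2. the indicator carriage is all the way in, its plunger bearing on the cam (distance between cam_centre and shaft_mid below 0.004 m and value of joint carriage above 0.041 m and value of joint plunger above 0.0005 m), for 0.2 s.
3. the cam is turned with its high spot at the plunger (value of joint carriage above 0.041 m and value of joint plunger above 0.0105 m and horizontal distance between cam_high and plunger_tip below 0.012 m), for 0.2 s.
At the end, for the whole second after the job is handed in: The cam sits home on the shaft (its centre within 4 mm of shaft_mid, upright within 0.1 rad), the carriage is within 4 mm of its end stop, the plunger is pushed in more than 10.5 mm with the cam's high spot within 12 mm of its tip (about 16 degrees), and the cam is at rest (all of step 3 and distance between cam_centre and shaft_mid below 0.004 m and angle between cam_centre's own z axis and vertical below 0.1 rad and angular speed of cam below 0.1 rad/s); the robot touches nothing.
It fails at once if the loupe, the vial or the weight is pushed more than 20 mm or tipped over (distance of any of loupe, vial_d, weight_50g from where it was at the start of the episode above 0.02 m or angle between any of loupe, vial_d, weight_50g's own z axis and vertical above 0.7 rad).
It also fails if it takes over 72 s, if anything falls off the work surface, if the arm or the gripper's body presses on something with over 40 N, if the wrist force passes 120 N, or if a joint passes its speed limit or range.

## Working session

There is one attempt and no reset: what is moved stays moved. The work goes in short steps, Python scripts to look and compute and a tool call to move; the robot and the scene stay as the last step left them, time stands still between calls to the robot, and variables do not carry over. Pictures are saved under pics/ and viewed, and the job is handed in when it is done.

Besides the shell and the picture viewer there is one more tool, called after ">>>" as name([rows], argument=value, ...), one row to a line, values as JSON. apply_moves: Moves the arm, as the interface text tells. Its arguments: {"type":"object","properties":{"rows":{"type":"array"},"newtons":{"type":"number"}},"required":["rows"]}

```bash
ls; mkdir -p pics; python3 - <<'E'
from workcell import get_obs,cams,bot
import cv2
print(get_obs())
for n in ["top","side"]:
    p=cams.camera(n); cv2.imwrite(f"pics/{n}0.png",p["pixels"][:,:,::-1])
    print(n,p["fx"],p["cx"],p["cy"],p["D"],p["eye"],p["attitude"],p["shot"])
    for l in ["cam","fixture","shaft","carriage","carriage_post","shaft_end","cam_centre","cam_high","plunger_tip","loupe","vial_d","weight_50g"]:
        r=cams.find_in(l,p); print(l,[(list(map(lambda v:round(float(v),3),d["at"])),round(d["confidence"],2)) for d in r])
E
```

```text
pics
{'time': 0.0, 'q': array([ 7.11620195e+01,  5.00995357e+00,  1.00340334e+01,  9.50990246e+01,
       -1.48150294e-03,  9.00023530e+01]), 'qd': array([-0.05167146, -0.04084275, -0.04101298, -0.06705239, -0.04897026,
       -0.05361085]), 'joint_efforts': array([-3.61902792e-03, -5.20390034e+01,  4.64804614e+01,  1.66705210e-02,
        1.23076350e-05, -8.32999962e-07]), 'ee_pos': array([0.17752414, 0.52032001, 0.2305903 ]), 'tcp_rot': array([ -88.86517559,   89.92504063, -107.70550807]), 'wrist_force': array([-0.06420346,  0.07638274,  0.32430314]), 'torque': array([-0.01912425, -0.02754573,  0.02927604]), 'opening': 0.08557166580500586}
top 398.81735857754165 318.38970116816887 193.85129658938058 [0.02253513 0.         0.         0.         0.        ] [0.33082994 0.02244352 1.22282048] [  8.16335202  -1.11160175 -89.76774655] 1
cam [([0.643, -0.207, 0.014], 0.94), ([0.525, -0.183, 0.015], 0.89), ([0.414, -0.167, 0.013], 0.59)]
fixture [([0.453, 0.149, 0.018], 0.89)]
shaft []
carriage [([0.462, 0.094, 0.033], 0.61)]
carriage_post [([0.407, 0.343, 0.041], 0.7), ([0.461, 0.099, 0.
[... 556 characters left out ...]
0.39692213 1.07497883 0.69939451] [  59.89725002   -0.55325851 -173.14768914] 2
cam [([0.526, -0.171, 0.015], 0.93), ([0.424, -0.148, 0.014], 0.69)]
fixture [([0.453, 0.18, 0.011], 0.56)]
shaft [([0.449, 0.211, 0.048], 0.44)]
carriage [([0.461, 0.101, 0.031], 0.84)]
carriage_post [([0.461, 0.107, 0.032], 0.5), ([0.458, 0.179, 0.016], 0.28)]
shaft_end [([0.453, 0.178, 0.015], 0.57)]
cam_centre [([0.424, -0.147, 0.009], 0.71), ([0.525, -0.172, 0.013], 0.57)]
cam_high [([0.522, -0.174, 0.016], 0.93), ([0.417, -0.149, 0.011], 0.69)]
plunger_tip []
loupe [([0.459, -0.013, 0.03], 0.76)]
vial_d [([0.409, 0.361, 0.036], 0.63), ([0.458, 0.105, 0.03], 0.31)]
weight_50g [([0.414, -0.315, 0.012], 0.47)]
```

View pics/top0.png

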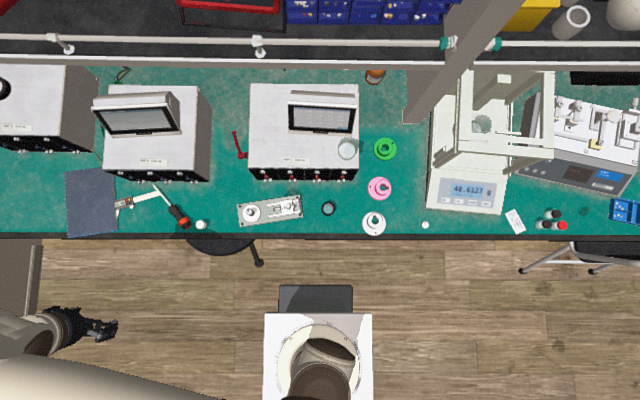

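View pics/side0.png

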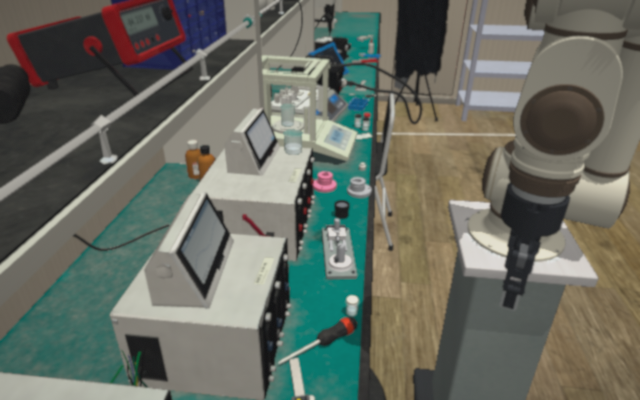

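Top view. Cam candidates are green (385,148), pink (379,188) and steel-grey (374,222). The steel one at (374,222), about world (0.417,-0.16), fits the description. The fixture is at (270,209), with the shaft on its left at (252,212) and the carriage at (288,206). Loupe (328,208), vial (200,224), weight (425,225). Next, close crops.

```bash
cat > h.py <<'E'
import numpy as np, cv2
from scipy.spatial.transform import Rotation as R
def unproj(p,u,v,z=None,plane=None):
    K=np.array([[p["fx"],0,p["cx"]],[0,p["fy"],p["cy"]],[0,0,1]])
    a=cv2.undistortPoints(np.array([[[u,v]]],float),K,np.array(p["D"]))[0,0]
    d=np.array([a[0],-a[1],-1.0]); A=R.from_euler("xyz",p["attitude"],degrees=True)
    e=np.array(p["eye"]); w=A.apply(d)
    if plane is not None: return e+w*(plane-e[2])/w[2]
    if z is None: z=p["range_z"][int(round(v)),int(round(u))]
    return e+w*z
def proj(p,X):
    K=np.array([[p["fx"],0,p["cx"]],[0,p["fy"],p["cy"]],[0,0,1]])
    A=R.from_euler("xyz",p["attitude"],degrees=True)
    c=A.inv().apply(np.atleast_2d(X)-np.array(p["eye"]))*[1,-1,-1]
    return cv2.projectPoints(c,np.zeros(3),np.zeros(3),K,np.array(p["D"]))[0][:,0]
def crop(p,u0,v0,w,h,s,name):
    im=p["pixels"][v0:v0+h,u0:u0+w,::-1]
    cv2.imwrite(name,cv2.resize(im,None,fx=s,fy=s,interpolation=cv2.INTER_CUBIC))
E
python3 - <<'E'
from h import *
from workcell import *
p=cams.camera("top"); crop(p,190,180,245,60,3,"pics/c1.png"); crop(p,345,190,60,50,10,"pics/c2.png"); crop(p,230,185,80,45,10,"pics/c3.png")
X=unproj(p,374,220);print(X, proj(p,X))
for uv in [(252,212),(288,206),(328,208),(200,224),(425,225),(299,209),(374,235),(250,165),(355,165)]: print(uv,unproj(p,*uv).round(3))
E
```

```text
[ 0.42612572 -0.17165638  0.00205528] [[374. 220.]]
(252, 212) [0.443 0.194 0.061]
(288, 206) [0.461 0.089 0.064]
(328, 208) [ 0.459 -0.029  0.036]
(200, 224) [0.331 0.022 1.223]
(425, 225) [ 0.411 -0.323  0.02 ]
(299, 209) [0.457 0.058 0.016]
(374, 235) [ 0.38  -0.171  0.003]
(250, 165) [0.56  0.187 0.164]
(355, 165) [ 0.562 -0.096  0.165]
```

View pics/c2.png

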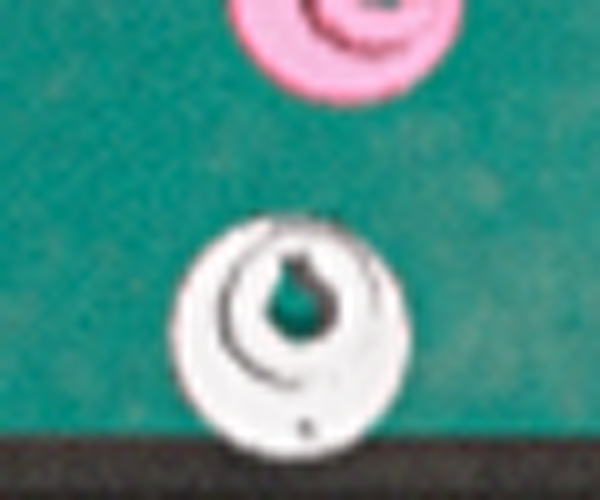

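View pics/c3.png

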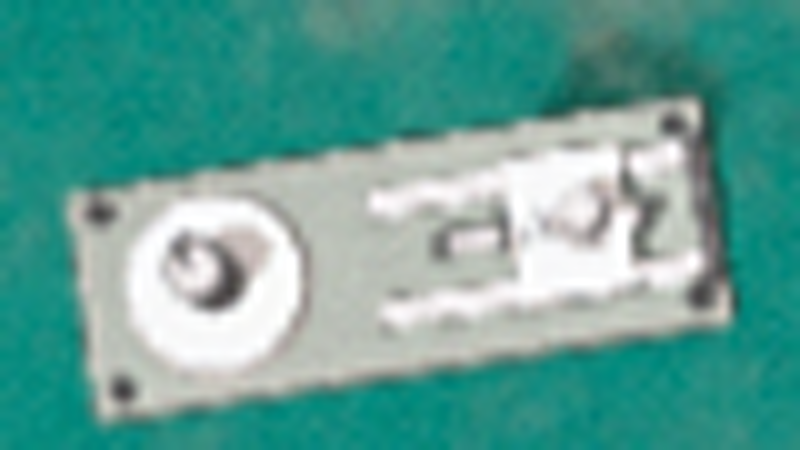

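The steel cam fits: its keyway points to about world +x and the dimple is on the near side. The carriage is at the right end of the plate and the shaft at the left. Next I work out the wrist camera offset and the tool axes.

```bash
cat >> h.py <<'E'
def tool():
    from workcell import get_obs
    o=get_obs(); return o["ee_pos"],R.from_euler("xyz",o["tcp_rot"],degrees=True),o
def goal(pos,yaw):
    """yaw: world angle (deg) of the jaw (tool y) direction; prints shift mm + rotvec, tool down"""
    e,r,o=tool()
    y=np.array([np.cos(np.radians(yaw)),np.sin(np.radians(yaw)),0]); x=np.array([0,0,-1.]); z=np.cross(x,y)
    T=R.from_matrix(np.array([x,y,z]).T)
    print("shift",(r.inv().apply(np.array(pos)-e)*1000).round(1),"rot",(r.inv()*T).as_rotvec().round(4))
E
python3 - <<'E'
from h import *
from workcell import *
e,r,o=tool(); print(r.as_matrix().round(3))
p=cams.camera("wrist"); A=R.from_euler("xyz",p["attitude"],degrees=True)
print((r.inv().apply(np.array(p["eye"])-e)*1000).round(1)); print((r.inv()*A).as_matrix().round(3),p["fx"],p["cx"],p["cy"])
for y in(0,90,20,-20,18): goal([0.40,0.15,0.25],y)
E
```

```text
[[ 0.     0.323  0.946]
 [ 0.     0.946 -0.323]
 [-1.     0.     0.   ]]
[-1.42e+02  1.00e-01 -7.22e+01]
[[ 0.001  0.285 -0.958]
 [ 1.    -0.001  0.001]
 [-0.001 -0.958 -0.285]] 351.09540096060283 318.988497785548 197.56243742594077
shift [ -18.7 -278.9  330.2] rot [ 1.242 -0.     0.   ]
shift [ -18.7 -278.9  330.2] rot [-0.3288 -0.      0.    ]
shift [ -18.7 -278.9  330.2] rot [ 0.8929 -0.      0.    ]
shift [ -18.7 -278.9  330.2] rot [ 1.591 -0.     0.   ]
shift [ -18.7 -278.9  330.2] rot [ 0.9278 -0.      0.    ]
```

```bash
python3 - <<'E'
from h import *
goal([0.42,0.19,0.16],90)
E
```

```text
shift [  71.3 -234.5  336.2] rot [-0.3288 -0.      0.    ]
```

>>> apply_moves([
  [[71, -234, 336, -0.329, 0, 0, 1], [71, -234, 336, -0.329, 0, 0, 1], [71, -234, 336, -0.329, 0, 0, 1], [71, -234, 336, -0.329, 0, 0, 1], [71, -234, 336, -0.329, 0, 0, 1], [71, -234, 336, -0.329, 0, 0, 1], [71, -234, 336, -0.329, 0, 0, 1], [71, -234, 336, -0.329, 0, 0, 1], [71, -234, 336, -0.329, 0, 0, 1], [71, -234, 336, -0.329, 0, 0, 1], [71, -234, 336, -0.329, 0, 0, 1], [71, -234, 336, -0.329, 0, 0, 1], [71, -234, 336, -0.329, 0, 0, 1]],
])

```text
time: 2.7
ee_pos: [0.4196, 0.1915, 0.1606]
tcp_rot: [40.1, 90.0, 40.2]
wrist_force: [0.1, 0.7, 0.8]
opening: 0.0854
```

```bash
python3 - <<'E'
from h import *
from workcell import *
p=cams.camera("wrist"); cv2.imwrite("pics/w1.png",p["pixels"][:,:,::-1])
import pickle; pickle.dump(p,open("w1.pkl","wb"))
for l in ["shaft","shaft_end","shaft_mid","fixture","carriage_post","carriage","plunger_tip"]:
    r=cams.find_in(l,p); print(l,[(d["at"],d["confidence"], proj(p,d["at"])) for d in r])
E
```

```text
shaft [([0.4406, 0.2052, 0.0602], 0.76, array([[337.74216518, 224.95068272]]))]
shaft_end [([0.4462, 0.1503, 0.006], 0.79, array([[272.94018864, 208.75552905]]))]
shaft_mid [([0.4499, 0.1519, 0.0147], 0.71, array([[273.6654226 , 215.95269691]]))]
fixture [([0.4456, 0.1531, 0.0132], 0.93, array([[275.08024683, 210.72248995]])), ([0.4527, 0.1255, 0.0325], 0.2, array([[239.27058352, 226.24872305]]))]
carriage_post [([0.4564, 0.0951, 0.029], 0.79, array([[204.68416373, 228.63821601]]))]
carriage [([0.4559, 0.0976, 0.033], 0.57, array([[206.10349372, 229.87440565]]))]
plunger_tip [([0.4549, 0.1262, 0.0273], 0.75, array([[241.60330456, 226.45197462]])), ([0.444, 0.151, 0.0076], 0.73, array([[273.41286788, 206.96902131]]))]
```

View pics/w1.png

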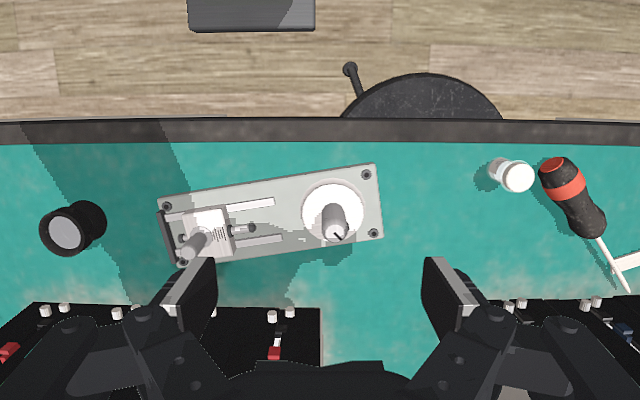

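The wrist image is upside down (image up is world -x, right is +y). It shows the shaft end at (336,233), the carriage post at (196,245), the plunger at (245,228), the vial at (515,175) and the loupe at (73,228).

```bash
python3 - <<'E'
from h import *
import pickle
p=pickle.load(open("w1.pkl","rb"))
crop(p,290,170,100,80,8,"pics/w1s.png"); crop(p,150,155,240,120,3.3,"pics/w1f.png")
E
```

```text
(no output)
```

View pics/w1s.png

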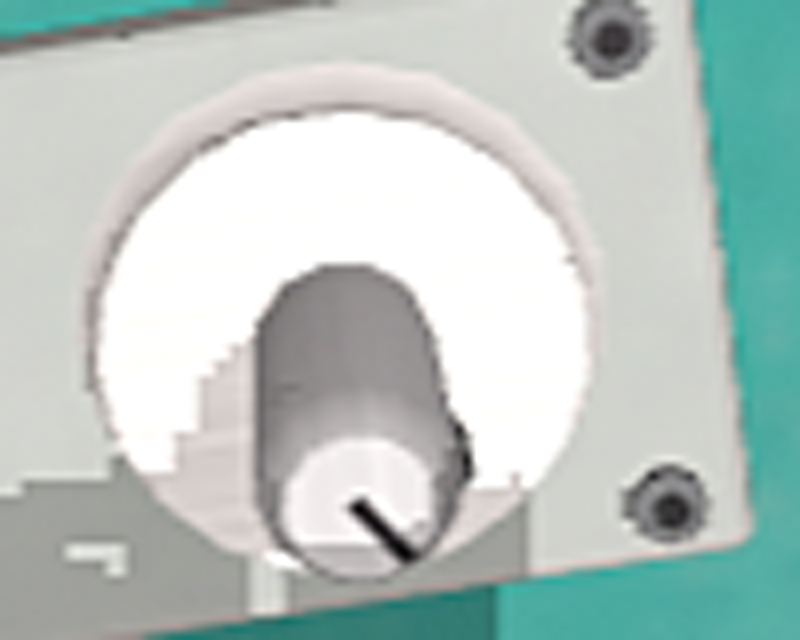

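View pics/w1f.png

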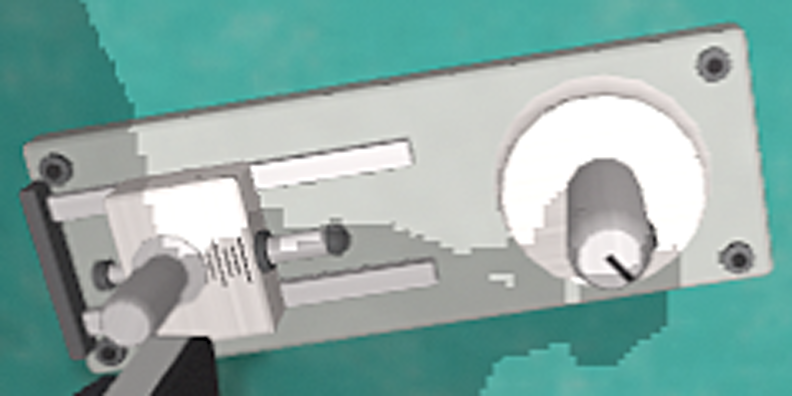

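```bash
python3 - <<'E'
from h import *
import pickle
p=pickle.load(open("w1.pkl","rb"))
def c(x,y,u0,v0,s): return ((x+.5)/s-.5+u0,(y+.5)/s-.5+v0)
def W(x,y,z,u0=290,v0=170,s=8): return unproj(p,*c(x,y,u0,v0,s),plane=z)[:2]
def fit(P):
    P=np.array(P);A=np.c_[2*P,np.ones(len(P))];s=np.linalg.lstsq(A,(P**2).sum(1),rcond=None)[0];return s[:2].round(4),np.sqrt(s[2]+s[:2]@s[:2]).round(4)
print("boss",fit([W(x,y,.022) for x,y in [(97,330),(112,250),(160,175),(230,128),(340,108),(440,125),(520,180),(570,250),(588,340),(575,420),(525,490),(150,470),(195,520)]]))
print("boss bottom",fit([W(x,y,.012) for x,y in [(88,300),(110,220),(170,135),(250,85),(340,64),(430,80),(520,130),(580,205),(600,290)]]))
a=W(355,505,.066);b=W(413,557,.066);d=b-a;print("line",a,b,np.degrees(np.arctan2(d[1],d[0])))
# corners
print([W(x,y,.012).round(4) for x,y in [(690,0),(748,535)]])
f=lambda x,y:W(x,y,.012,150,155,3.3)
q=[f(25,147),f(735,30),f(772,272)]; print(np.round(q,4))
t=q[1]-q[0]; print("yaw",np.degrees(np.arctan2(t[1],t[0]))-90, np.linalg.norm(t)); t=q[2]-q[1]; print(np.degrees(np.arctan2(t[1],t[0])),np.linalg.norm(t))
e1=f(735,30);e2=f(740,300)
# rails
for A,B in [((412,140),(258,165)),((412,163),(258,190)),((437,262),(280,293))]:
  d=W(*A,.016,150,155,3.3)-W(*B,.016,150,155,3.3);print("rail",np.degrees(np.arctan2(d[1],d[0]))-90)
# shaft end from depth
m=p["range_z"][225:243,325:345]
pts=[unproj(p,u,v) for u in range(322,348) for v in range(222,244)]
pts=np.array([x for x in pts if .063<x[2]<.07]);print(len(pts),pts.mean(0),pts.min(0),pts.max(0))
pts=np.array([unproj(p,u,v) for u in range(175,225) for v in range(225,262)]);pts=pts[(pts[:,2]>.058)&(pts[:,2]<.075)];print("post top",len(pts),pts.mean(0),pts.min(0),pts.max(0))
E
```

```text
boss (array([0.4438, 0.2026]), np.float64(0.0258))
boss bottom (array([0.4443, 0.2033]), np.float64(0.0279))
line [0.44437478 0.2022175 ] [0.44947325 0.20758677] 46.481935199979155
[array([0.4091, 0.2393]), array([0.4701, 0.2488])]
[[0.4358 0.0492]
 [0.4041 0.2362]
 [0.4707 0.2493]]
yaw 9.614948818798041 0.1896196165202088
11.170776739307712 0.06789153814451437
rail 9.665731954737453
rail 10.498200262021228
rail 12.216398564054472
345 [0.44395655 0.20241515 0.06517508] [0.43680084 0.19500735 0.06300738] [0.45127322 0.21044783 0.06717195]
post top 236 [0.46219894 0.09206462 0.06090291] [0.4565152  0.08468076 0.05801738] [0.46925324 0.09859293 0.06295426]
```

```bash
python3 - <<'E'
from h import *
import pickle
p=pickle.load(open("w1.pkl","rb"))
g=cv2.cvtColor(p["pixels"],cv2.COLOR_RGB2GRAY)[226:244,326:348]; print(g)
E
```

```text
[[167 173 201 216 231 244 241 238 237 239 245 247 244 244 235 201 181 177
  172 145 117  90]
 [169 187 228 242 240 241 238 237 237 238 243 246 242 240 243 238 210 178
  175 149 120  99]
 [172 210 239 240 237 238 238 236 236 236 241 246 242 239 240 242 230 200
  178 154 121 110]
 [199 234 242 238 236 238 238 237 237 236 241 246 242 239 239 239 244 222
  159 124 123 106]
 [233 248 240 237 236 237 238 238 238 238 241 246 243 239 239 238 242 213
  141 126 121  98]
 [238 245 239 237 236 238 240 243 248 248 247 248 244 239 239 239 242 221
  162 124 115 139]
 [235 245 240 237 236 238 246 233 161 128 233 255 247 240 239 239 241 221
  169 132 109 169]
 [242 244 240 238 236 239 229 163  23  29 141 240 255 243 240 240 242 222
  159 118 105 167]
 [241 244 240 237 236 238 246 221 120  28  37 147 240 253 244 245 248 226
  162 114 123 196]
 [235 245 240 238 236 237 242 249 225 126  31  35 147 236 255 224 181 189
  161 107 166 210]
 [229 250 242 240 238 238 240 243 251 226 127  30  36 145 193 195 191 186
  147 141 202 221]
 [186 240 252 248 245 244 246 247 249 255 234 134  36  41 106 184 203 162
  120 197 225 223]
 [114 167 190 184 181 180 181 181 180 183 191 169  89  20  20  99 140 123
  166 215 206 170]
 [170 139 181 192 188 186 185 186 186 185 188 200 178  91  16  35  92 147
  184 175 153 154]
 [255 215 135 165 189 191 189 190 188 187 188 194 209 183 104 113 156 164
  158 157 158 158]
 [172 193 177 142 133 167 190 196 193 192 192 196 185 148 151 167 164 162
  160 159 160 161]
 [149 154 157 160 154 143 130 138 152 150 153 137 143 161 162 163 163 163
  165 164 162 162]
 [154 158 159 160 161 161 162 162 161 159 161 163 164 165 164 160 155 155
  152 150 147 138]]
```

```bash
python3 - <<'E'
from h import *
import pickle
p=pickle.load(open("w1.pkl","rb"))
a=unproj(p,334.5,233,plane=.066);b=unproj(p,340.4,239,plane=.066);d=b-a;print(a,b,np.degrees(np.arctan2(d[1],d[0])))
goal([0.385,-0.165,0.16],90)
E
```

```text
[0.44461808 0.20262935 0.066     ] [0.44932592 0.20700877 0.066     ] 42.93016910110388
shift [ 3.000e-01 -3.557e+02 -3.510e+01] rot [ 0.0005  0.     -0.    ]
```

>>> apply_moves([
  [[0, -356, -35, 0, 0, 0, 1], [0, -356, -35, 0, 0, 0, 1], [0, -356, -35, 0, 0, 0, 1], [0, -356, -35, 0, 0, 0, 1], [0, -356, -35, 0, 0, 0, 1], [0, -356, -35, 0, 0, 0, 1], [0, -356, -35, 0, 0, 0, 1], [0, -356, -35, 0, 0, 0, 1], [0, -356, -35, 0, 0, 0, 1], [0, -356, -35, 0, 0, 0, 1], [0, -356, -35, 0, 0, 0, 1]],
])

```text
time: 4.2
ee_pos: [0.3854, -0.1641, 0.1603]
tcp_rot: [63.2, 90.0, 63.4]
wrist_force: [-0.0, -0.1, 0.9]
opening: 0.0852
```

```bash
python3 - <<'E'
from h import *
from workcell import *
p=cams.camera("wrist"); cv2.imwrite("pics/w2.png",p["pixels"][:,:,::-1])
import pickle; pickle.dump(p,open("w2.pkl","wb"))
for l in ["cam","cam_centre","cam_high"]:
    r=cams.find_in(l,p); print(l,[(d["at"],d["confidence"], proj(p,d["at"])) for d in r])
u,v=proj(p,[0.417,-0.165,.02])[0].astype(int);print(u,v)
crop(p,u-60,v-50,120,100,6,"pics/w2c.png"); print(u-60,v-50)
E
```

```text
cam [([0.4086, -0.1688, 0.0092], 0.63, array([[313.78150336, 206.49716725]])), ([0.5126, -0.1869, 0.0184], 0.62, array([[294.65846934, 314.08334704]]))]
cam_centre [([0.5065, -0.1881, 0.0182], 0.87, array([[293.26849778, 308.43144301]])), ([0.4067, -0.1736, 0.0065], 0.7, array([[308.39331391, 203.48944439]]))]
cam_high [([0.5141, -0.189, 0.0166], 0.79, array([[292.60778474, 314.28094492]])), ([0.4094, -0.1691, 0.0146], 0.77, array([[313.34130817, 209.31130472]]))]
318 219
258 169
```

View pics/w2.png

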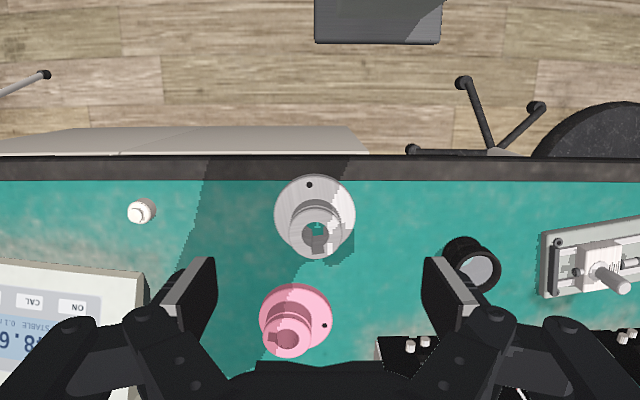

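View pics/w2c.png

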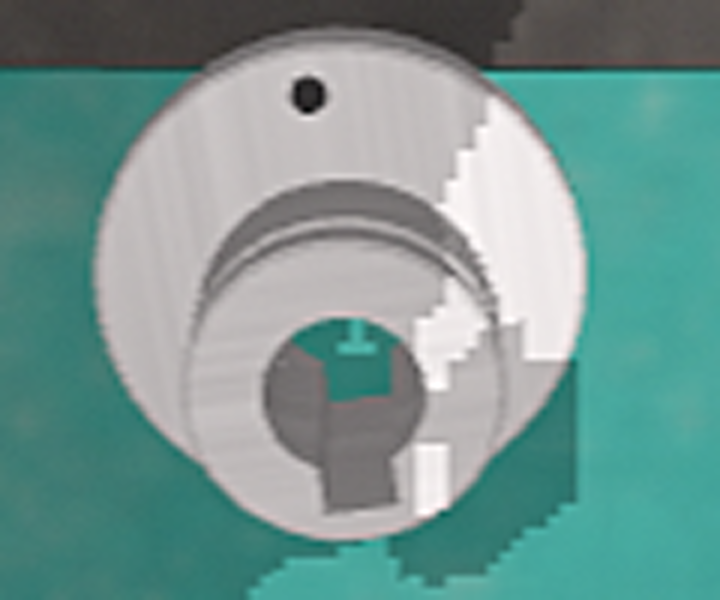

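Close crop: the steel cam's dimple is at (309,95) and its keyway at about (360,500), in crop pixels. The pink cam at (295,322) in the full image is left alone. Now I measure the steel cam.

```bash
python3 - <<'E'
from h import *
import pickle
p=pickle.load(open("w2.pkl","rb"))
W=lambda x,y,z: unproj(p,(x+.5)/6-.5+258,(y+.5)/6-.5+169,plane=z)[:2]
def fit(P):
    P=np.array(P);A=np.c_[2*P,np.ones(len(P))];s=np.linalg.lstsq(A,(P**2).sum(1),rcond=None)[0];return s[:2],np.sqrt(s[2]+s[:2]@s[:2])
c,r=fit([W(x,y,.04) for x,y in [(183,390),(193,450),(225,500),(280,532),(342,540),(410,528),(465,490),(495,440),(502,380),(190,340)]]);print("collar",c,r)
d,r=fit([W(x,y,.012) for x,y in [(95,280),(110,210),(150,135),(215,75),(280,45),(340,38),(410,45),(480,78),(540,140),(578,220),(584,290),(565,360),(110,345),(140,405)]]);print("disc",d,r)
ang=lambda v:np.degrees(np.arctan2(v[1],v[0]))
k=(W(325,513,.04)+W(398,503,.04))/2;print("key",k,ang(k-c),np.linalg.norm(k-c))
e=W(325,513,.04)-W(398,503,.04);print("slot perp",ang(e)+90)
m=W(309,95,.012);print("dimple",m,ang(c-m),np.linalg.norm(c-m));print("disc->bore",ang(c-d),np.linalg.norm(c-d))
b,r=fit([W(x,y,.04) for x,y in [(263,395),(275,350),(300,325),(345,318),(395,330),(420,365),(424,410),(405,450),(275,435)]]);print("bore",b,r,ang(k-b))
E
```

```text
collar [ 0.42247982 -0.16779278] 0.021617865413284056
disc [ 0.41544748 -0.16816186] 0.035638704795303795
key [ 0.43887243 -0.16506358] 9.452441620708347 0.01661825425512578
slot perp 8.757525612557473
dimple [ 0.38789183 -0.17274204] 8.143277559967734 0.03494028665438849
disc->bore 3.0043161339261024 0.007042016495676552
bore [ 0.42210641 -0.16737274] 0.011173324428436016 7.841896076734286
```

```bash
python3 - <<'E'
from h import *
goal([0.4223,-0.1677,0.09],90);goal([0.4223,-0.1677,0.013],90)
print(tool()[2]["q"])
E
```

```text
shift [70.4 -3.4 36.9] rot [ 0.0024  0.0002 -0.    ]
shift [147.4  -3.4  36.9] rot [ 0.0024  0.0002 -0.    ]
[-2.31039160e+01 -1.38616024e+01 -1.54410746e+01  8.84131165e+01
  4.72488726e-03 -2.32406784e+01]
```

>>> apply_moves([
  [[70, -3, 37, 0.002, 0, 0, 1], [70, -3, 37, 0.002, 0, 0, 1], [100, -3, 37, 0.002, 0, 0, 1], [120, -3, 37, 0.002, 0, 0, 1], [135, -3, 37, 0.002, 0, 0, 1], [143, -3, 37, 0.002, 0, 0, 1], [147, -3, 37, 0.002, 0, 0, 1], [147, -3, 37, 0.002, 0, 0, 1]],
], newtons=60)

```text
time: 5.2
ee_pos: [0.4226, -0.1671, 0.0135]
tcp_rot: [2.5, 90.0, 2.6]
wrist_force: [0.4, -0.7, -0.4]
opening: 0.0853
```

>>> apply_moves([
  [[0, 0, 0, 0, 0, 0, 0.6], [0, 0, 0, 0, 0, 0, 0.5], [0, 0, 0, 0, 0, 0, 0.4], [0, 0, 0, 0, 0, 0, 0.3], [0, 0, 0, 0, 0, 0, 0.3], [0, 0, 0, 0, 0, 0, 0.3], [0, 0, 0, 0, 0, 0, 0.3]],
], newtons=60)

```text
time: 5.9
ee_pos: [0.423, -0.1674, 0.0144]
tcp_rot: [-21.5, 89.9, -21.5]
wrist_force: [-0.4, 0.1, 4.9]
opening: 0.0427
```

```bash
python3 - <<'E'
from h import *
from workcell import *
o=get_obs();print(o["wrist_force"],o["opening"],o["ee_pos"])
p=cams.camera("wrist"); cv2.imwrite("pics/w3.png",p["pixels"][:,:,::-1])
E
```

```text
[-0.38033225  0.05705582  4.94798636] 0.042728089588795294 [ 0.4230179  -0.1673901   0.01439264]
```

View pics/w3.png

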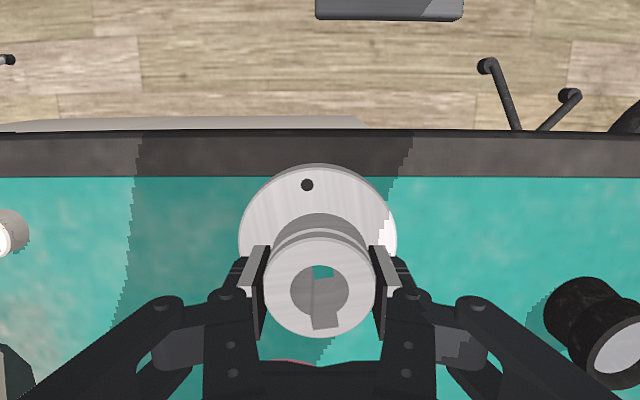

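The cam is held: opening is 42.7 mm, the collar is centred between the pads and the keyway faces the gripper. I lift a little, measure it in hand, then carry it.

>>> apply_moves([
  [[-10, 0, 0, 0, 0, 0, 0.3], [-40, 0, 0, 0, 0, 0, 0.3], [-80, 0, 0, 0, 0, 0, 0.3], [-95, 0, 0, 0, 0, 0, 0.3], [-95, 0, 0, 0, 0, 0, 0.3]],
])

```text
time: 6.45
ee_pos: [0.4241, -0.1678, 0.1116]
tcp_rot: [-21.3, 89.7, -21.3]
wrist_force: [0.2, -0.7, -3.9]
opening: 0.042
```

```bash
python3 - <<'E'
from h import *
from workcell import *
import pickle
o=get_obs();print(o["wrist_force"],o["opening"],o["ee_pos"])
p=cams.camera("wrist"); pickle.dump(p,open("w4.pkl","wb")); crop(p,220,150,200,200,4,"pics/w4.png")
m=p["range_z"]
print("collar top z", [unproj(p,u,v)[2].round(4) for u,v in [(290,325),(340,330),(280,300),(360,290)]], "disc",[unproj(p,u,v)[2].round(4) for u,v in [(270,210),(330,190),(370,220)]])
E
```

```text
[ 0.20218378 -0.68108803 -3.87570458] 0.042023082457908686 [ 0.42407554 -0.16780049  0.1115578 ]
collar top z [np.float64(0.1351), np.float64(0.1363), np.float64(0.1371), np.float64(0.1358)] disc [np.float64(0.1084), np.float64(0.108), np.float64(0.1088)]
```

View pics/w4.png

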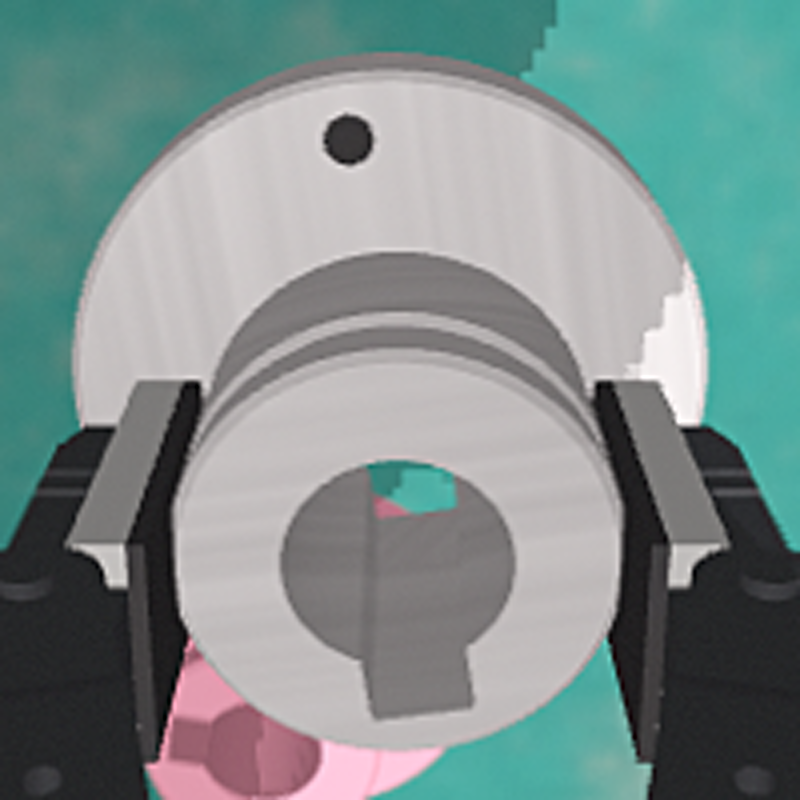

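```bash
python3 - <<'E'
from h import *
import pickle
p=pickle.load(open("w4.pkl","rb"))
W=lambda x,y,z: unproj(p,(x+.5)/4-.5+220,(y+.5)/4-.5+150,plane=z)[:2]
def fit(P):
    P=np.array(P);A=np.c_[2*P,np.ones(len(P))];s=np.linalg.lstsq(A,(P**2).sum(1),rcond=None)[0];return s[:2],np.sqrt(s[2]+s[:2]@s[:2])
ang=lambda v:np.degrees(np.arctan2(v[1],v[0]))
z=.136
b,r=fit([W(x,y,z) for x,y in [(281,560),(292,520),(320,485),(360,464),(400,459),(445,469),(485,495),(508,530),(516,570),(505,610),(300,625),(330,648)]]);print("bore",b,r)
c,r=fit([W(x,y,z) for x,y in [(176,540),(190,620),(230,685),(300,730),(380,749),(470,738),(540,705),(595,645),(620,570)]]);print("collar",c,r)
k=(W(376,718,z)+W(474,706,z))/2; print("key",ang(k-b),np.linalg.norm(k-b), ang(W(376,718,z)-W(474,706,z))+90)
m=W(349,139,z-.028); print("dimple",ang(b-m),np.linalg.norm(b-m))
L=W(362,660,z),W(376,718,z);print(ang(L[1]-L[0]));L=W(465,650,z),W(474,706,z);print(ang(L[1]-L[0]))
e,r,o=tool(); print("tcp off tool",r.inv().apply(np.r_[b,e[2]]-e)*1000, "jaw yaw",ang(r.as_matrix()[:2,1]))
goal([0.4243,0.2025,0.115],90)
E
```

```text
bore [ 0.42402805 -0.16780727] 0.011321210191327875
collar [ 0.42397598 -0.16781107] 0.021218196034121662
key 9.32476489178608 0.016847785319019887 8.514529801949692
dimple 8.707257345807966 0.03517353729141115
11.137961877365422
8.732083751044266
tcp off tool [ 0.00236733 -0.36308922  0.80923501] jaw yaw 90.04058304928974
shift [ -5.9 369.9   1.4] rot [0.0007 0.0025 0.0009]
```

```bash
python3 - <<'E'
from h import *
goal([0.4443,0.2026,0.100],124.1)
E
```

```text
shift [  9.2 370.   21.3] rot [-0.5944  0.0021  0.0017]
```

>>> apply_moves([
  [[0, 50, 3, -0.1, 0, 0, 0.3], [0, 100, 6, -0.2, 0, 0, 0.3], [0, 150, 9, -0.3, 0, 0, 0.3], [0, 200, 12, -0.4, 0, 0, 0.3], [0, 250, 15, -0.5, 0, 0, 0.3], [0, 300, 18, -0.594, 0.001, 0.001, 0.3], [4, 350, 21, -0.594, 0.002, 0.002, 0.3], [9, 370, 21, -0.594, 0.002, 0.002, 0.3], [9, 370, 21, -0.594, 0.002, 0.002, 0.3], [9, 370, 21, -0.594, 0.002, 0.002, 0.3], [9, 370, 21, -0.594, 0.002, 0.002, 0.3]],
])

```text
time: 7.6
ee_pos: [0.4436, 0.2016, 0.0991]
tcp_rot: [168.3, 89.9, -157.6]
wrist_force: [-0.3, -0.4, -2.0]
opening: 0.0424
```

```bash
python3 - <<'E'
from h import *
from workcell import *
import pickle
goal([0.4443,0.2026,0.100],124.1)
p=cams.camera("wrist"); pickle.dump(p,open("w5.pkl","wb")); crop(p,200,130,240,220,3,"pics/w5.png")
p=cams.camera("side"); pickle.dump(p,open("s5.pkl","wb")); u,v=proj(p,[.444,.2026,.06])[0].astype(int); print(u,v);crop(p,u-60,v-60,120,100,6,"pics/s5.png")
E
```

```text
shift [-0.9  0.4  1.1] rot [-0.0012 -0.0015 -0.0003]
340 246
```

View pics/w5.png

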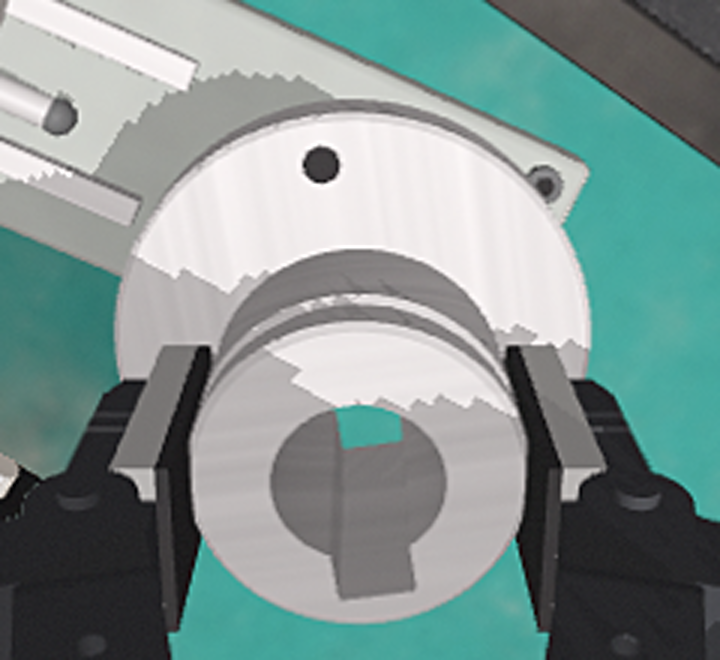

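View pics/s5.png

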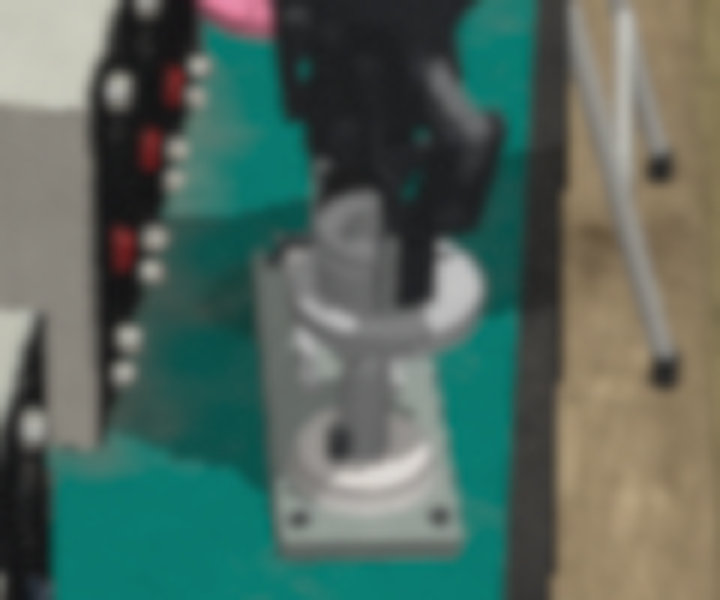

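Everything looks aligned over the shaft, and the key shows at the +x/+y side. I lower gently onto the shaft, staying above the key for now.

>>> apply_moves([
  [[5, 0.5, 1, 0, -0.0015, 0, 0.3], [12, 0.5, 1, 0, -0.0015, 0, 0.3], [18, 0.5, 1, 0, -0.0015, 0, 0.3], [24, 0.5, 1, 0, -0.0015, 0, 0.3], [28, 0.5, 1, 0, -0.0015, 0, 0.3], [28, 0.5, 1, 0, -0.0015, 0, 0.3]],
])

```text
time: 8.3
ee_pos: [0.4442, 0.2024, 0.0711]
tcp_rot: [61.2, 90.0, 95.2]
wrist_force: [0.4, -0.2, -3.3]
opening: 0.0426
```

>>> apply_moves([
  [[5, 0, 0, 0, 0, 0, 0.3], [10, 0, 0, 0, 0, 0, 0.3], [15, 0, 0, 0, 0, 0, 0.3], [17, 0, 0, 0, 0, 0, 0.3], [17, 0, 0, 0, 0, 0, 0.3]],
])

```text
time: 8.8
ee_pos: [0.444, 0.2023, 0.0536]
tcp_rot: [133.9, 90.0, 167.9]
wrist_force: [-0.3, -0.2, -2.0]
opening: 0.0426
```

>>> apply_moves([
  [[2, 0, 0, 0, 0, 0, 0.3], [4, 0, 0, 0, 0, 0, 0.3], [6, 0, 0, 0, 0, 0, 0.3], [6, 0, 0, 0, 0, 0, 0.3]],
])

```text
time: 9.2
ee_pos: [0.4443, 0.2025, 0.0476]
tcp_rot: [47.7, 90.0, 81.7]
wrist_force: [3.1, 2.0, -4.0]
opening: 0.0423
```

>>> apply_moves([
  [[3, 0, 0, 0, 0, 0, 0.3], [6, 0, 0, 0, 0, 0, 0.3], [9, 0, 0, 0, 0, 0, 0.3], [9, 0, 0, 0, 0, 0, 0.3]],
])

```text
time: 9.6
ee_pos: [0.4443, 0.2026, 0.0382]
tcp_rot: [50.3, 90.0, 84.3]
wrist_force: [2.1, 2.1, -4.7]
opening: 0.0426
```

>>> apply_moves([
  [[1.5, 0, 0, 0, 0, 0, 0.3], [2, 0, 0, 0, 0, 0, 0.3], [2, 0, 0, 0, 0, 0, 0.3]],
])

```text
time: 9.9
ee_pos: [0.4444, 0.2027, 0.0365]
tcp_rot: [34.8, 89.9, 68.8]
wrist_force: [0.1, 0.3, 1.3]
opening: 0.0424
```

```bash
python3 - <<'E'
from h import *
from workcell import *
import pickle
p=cams.camera("wrist"); pickle.dump(p,open("w6.pkl","wb")); crop(p,180,130,280,220,2.8,"pics/w6.png")
print("collar top",[unproj(p,u,v)[2].round(4) for u,v in [(275,320),(360,320),(270,295)]])
E
```

```text
collar top [np.float64(-0.0009), np.float64(0.062), np.float64(0.0615)]
```

View pics/w6.png

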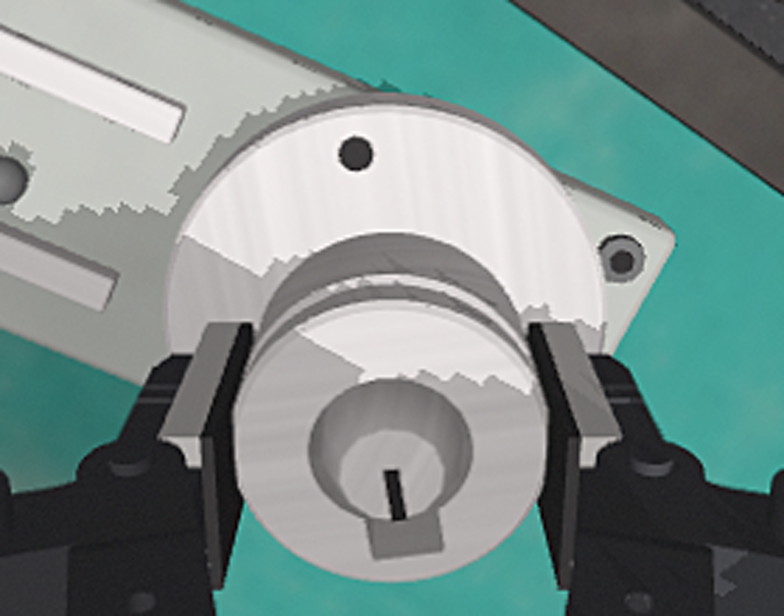

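The collar top reads z = 62 mm, so the cam is fully home, and the line on the shaft end points into the keyway. I release it and rise.

>>> apply_moves([
  [[0, 0, 0, 0, 0, 0, 0.5], [0, 0, 0, 0, 0, 0, 0.7], [0, 0, 0, 0, 0, 0, 0.7], [0, 0, 0, 0, 0, 0, 0.7], [-20, 0, 0, 0, 0, 0, 0.7], [-60, 0, 0, 0, 0, 0, 0.7], [-110, 0, 0, 0, 0, 0, 0.7], [-110, 0, 0, 0, 0, 0, 0.7]],
])

```text
time: 10.75
ee_pos: [0.4466, 0.2035, 0.1531]
tcp_rot: [-5.8, 89.4, 28.2]
wrist_force: [0.1, 0.7, 0.0]
opening: 0.0597
```

```bash
python3 - <<'E'
from h import *
from workcell import *
import pickle
p=cams.camera("wrist"); pickle.dump(p,open("w7.pkl","wb")); cv2.imwrite("pics/w7.png",p["pixels"][:,:,::-1])
e,r,o=tool();print(e,o["opening"],o["q"])
pts=np.array([unproj(p,u,v) for u in range(0,300) for v in range(150,330)]);q=pts[(pts[:,2]>.05)&(pts[:,2]<.075)]
c=(abs(q[:,0]-.462)<.02)&(abs(q[:,1]-.092)<.02);print("post",c.sum(),q[c].mean(0) if c.any() else 0,q[c].min(0),q[c].max(0))
t=cams.camera("top")
for c in (262,270,280,290,300):
    for v in range(165,195,3):
        X=unproj(t,c,v); 
        if X[2]>.02: print(c,v,X.round(3))
E
```

```text
[0.44587578 0.20320697 0.1499255 ] 0.05986138776984705 [ 2.44807000e+01 -4.48136831e+00 -8.41763931e+00  8.56942492e+01
  3.49517526e-02 -9.51764892e+00]Traceback (most recent call last):
  File "<stdin>", line 7, in <module>
    return umr_minimum(a, axis, None, out, keepdims, initial, where)
ValueError: zero-size array to reduction operation minimum which has no identity
```

View pics/w7.png

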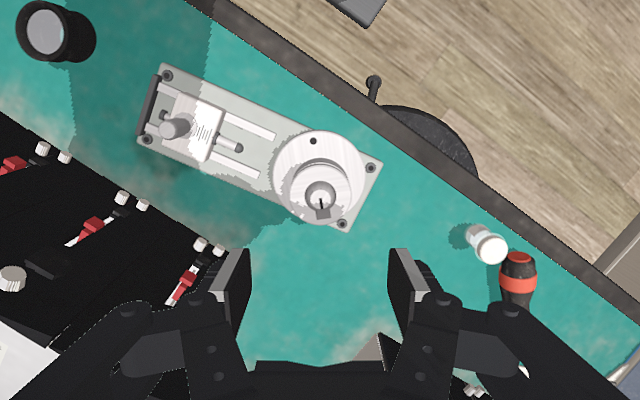

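The cam sits on the shaft: dimple (313,141), shaft line (321,205). The post top is at (170,128) and the plunger tip at (238,146). The cam's rim hides nothing important.

```bash
python3 - <<'E'
from h import *
from workcell import *
import pickle
p=pickle.load(open("w7.pkl","rb"));crop(p,135,95,130,90,6,"pics/w7c.png")
for uv in [(170,128),(166,132),(175,125)]: print(unproj(p,*uv))
for uv in [(200,243),(120,197),(45,148),(190,252)]: print("knob",unproj(p,*uv).round(3))
ang=lambda v:np.degrees(np.arctan2(v[1],v[0]))
m=unproj(p,313,141,plane=.034); a=np.array([.4442,.2026,.034]);print("dimple ang",ang((a-m)[:2]),np.linalg.norm(a-m))
E
```

```text
[0.46068757 0.09277904 0.06097637]
[0.46423149 0.09201217 0.06195504]
[0.45735529 0.0944196  0.05998759]
knob [0.543 0.148 0.026]
knob [0.545 0.073 0.027]
knob [0.543 0.002 0.027]
knob [0.549 0.145 0.036]
dimple ang 42.953421373922026 0.03533289765723647
```

View pics/w7c.png

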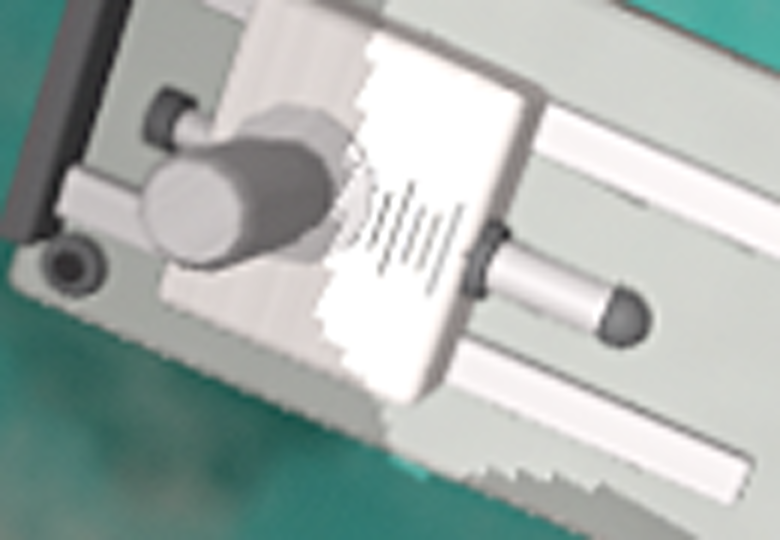

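```bash
python3 - <<'E'
from h import *
import pickle
p=pickle.load(open("w7.pkl","rb"))
P=unproj(p,167,130,plane=.0625);print(P); d=np.array([.4442,.2026])-P[:2];print(np.linalg.norm(d),np.degrees(np.arctan2(d[1],d[0]))-90)
b=unproj(p,(622+.5)/6-.5+135,(317+.5)/6-.5+95,plane=.029);print("tip",b,np.degrees(np.arctan2(.2026-b[1],.4442-b[0]))-90)
goal([P[0],P[1],.10],99.6);goal([P[0],P[1],.043],99.6)
E
```

```text
[0.46249304 0.09213733 0.0625    ]
0.11196712422662862 9.403059727177109
tip [0.45478421 0.13426585 0.029     ] 8.80452624232386
shift [  49.7 -101.4  -48.7] rot [ 0.4258  0.0065 -0.0009]
shift [ 106.7 -101.3  -49. ] rot [ 0.4258  0.0065 -0.0009]
```

>>> apply_moves([
  [[10, -50, -25, 0.14, 0.006, 0, 0.5], [30, -100, -49, 0.28, 0.006, 0, 0.5], [50, -101, -49, 0.425, 0.006, 0, 0.5], [50, -101, -49, 0.425, 0.006, 0, 0.5], [75, -101, -49, 0.425, 0.006, 0, 0.5], [95, -101, -49, 0.425, 0.006, 0, 0.5], [106, -101, -49, 0.425, 0.006, 0, 0.5], [106, -101, -49, 0.425, 0.006, 0, 0.5]],
])

```text
time: 11.6
ee_pos: [0.4613, 0.0929, 0.0424]
tcp_rot: [157.0, 89.9, 166.8]
wrist_force: [-0.7, 0.3, 0.9]
opening: 0.0429
```

```bash
python3 - <<'E'
from h import *
from workcell import *
p=cams.camera("wrist"); cv2.imwrite("pics/w8.png",p["pixels"][:,:,::-1])
goal([.4624,.0922,.043],99.6)
E
```

```text
shift [ 0.6 -0.7  0.3] rot [ 0.0029 -0.0007 -0.001 ]
```

View pics/w8.png

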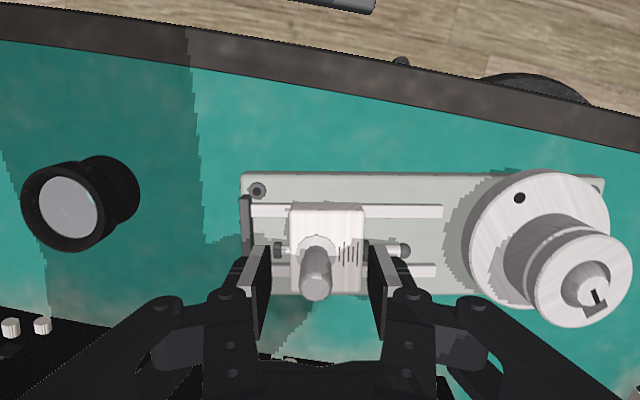

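The post is centred between the pads. I close on it and slide towards +y in tool y, which is along the fixture. The travel left is about 37 mm.

>>> apply_moves([
  [[0, 0, 0, 0, 0, 0, 0.2], [0, 0, 0, 0, 0, 0, 0.05], [0, 0, 0, 0, 0, 0, 0.05], [0, 0, 0, 0, 0, 0, 0.05], [0, 0, 0, 0, 0, 0, 0.05]],
], newtons=40)

```text
time: 12.15
ee_pos: [0.4626, 0.093, 0.0449]
tcp_rot: [38.3, 89.9, 48.1]
wrist_force: [-0.0, -1.9, 6.0]
opening: 0.0126
```

```bash
python3 - <<'E'
from h import *
e,r,o=tool();print(e,o["opening"],o["wrist_force"]);print(np.linalg.norm(e[:2]-[.4442,.2026]))
d=np.array([.4442,.2026])-e[:2];d/=np.linalg.norm(d);print(d)
f=[.4442,.2026,0]-np.r_[np.array([-np.sin(np.radians(9.5)),np.cos(np.radians(9.5))])*.075,-e[2]];goal(f,99.5)
E
```

```text
[0.46263282 0.0929633  0.04492157] 0.012585343875543439 [-0.00806119 -1.89744558  5.98340644]
0.11117541893020115
[-0.16579942  0.9861595 ]
shift [ 0.  36.2  0.1] rot [ 0.0047  0.0012 -0.001 ]
```

>>> apply_moves([
  [[0, 4, 0, 0, 0, 0, 0.05], [0, 8, 0, 0, 0, 0, 0.05], [0, 12, 0, 0, 0, 0, 0.05], [0, 16, 0, 0, 0, 0, 0.05], [0, 20, 0, 0, 0, 0, 0.05], [0, 24, 0, 0, 0, 0, 0.05], [0, 28, 0, 0, 0, 0, 0.05], [0, 31, 0, 0, 0, 0, 0.05], [0, 33, 0, 0, 0, 0, 0.05], [0, 33, 0, 0, 0, 0, 0.05]],
])

```text
time: 13.15
ee_pos: [0.4573, 0.1248, 0.045]
tcp_rot: [-34.4, 89.9, -24.7]
wrist_force: [3.2, -6.4, -2.2]
opening: 0.0122
```

>>> apply_moves([
  [[0, 2, 0, 0, 0, 0, 0.05], [0, 4, 0, 0, 0, 0, 0.05], [0, 5, 0, 0, 0, 0, 0.05], [0, 6, 0, 0, 0, 0, 0.05], [0, 6, 0, 0, 0, 0, 0.05]],
])

```text
time: 13.65
ee_pos: [0.4566, 0.1291, 0.045]
tcp_rot: [-71.8, 89.7, -62.1]
wrist_force: [2.3, -10.2, -1.4]
opening: 0.0122
```

>>> apply_moves([
  [[0, 3, 0, 0, 0, 0, 0.05], [0, 4, 0, 0, 0, 0, 0.05], [0, 4, 0, 0, 0, 0, 0.05]],
])

```text
time: 13.95
ee_pos: [0.4566, 0.1294, 0.045]
tcp_rot: [-82.6, 89.2, -73.0]
wrist_force: [3.7, -24.1, -0.0]
opening: 0.012
```

The carriage is at its stop: 24 N with no further travel. I relax, open and rise.

>>> apply_moves([
  [[0, 0, 0, 0, 0, 0, 0.05], [0, 0, 0, 0, 0, 0, 0.3], [0, 0, 0, 0, 0, 0, 0.5], [0, 0, 0, 0, 0, 0, 0.5], [0, 0, 0, 0, 0, 0, 0.5], [-20, 0, 0, 0, 0, 0, 0.5], [-60, 0, 0, 0, 0, 0, 0.5], [-105, 0, 0, 0, 0, 0, 0.5], [-105, 0, -20, 0, 0, 0, 0.7]],
])

```text
time: 14.85
ee_pos: [0.4396, 0.1285, 0.1559]
tcp_rot: [-49.3, 89.1, -39.8]
wrist_force: [0.2, -0.4, -0.2]
opening: 0.0558
```

```bash
python3 - <<'E'
from h import *
from workcell import *
import pickle
p=cams.camera("wrist"); pickle.dump(p,open("w9.pkl","wb")); cv2.imwrite("pics/w9.png",p["pixels"][:,:,::-1])
u,v=proj(p,[.45,.17,.03])[0].astype(int);crop(p,u-80,v-60,160,120,5,"pics/w9c.png");print(u-80,v-60)
e,r,o=tool();print(e,o["opening"],o["wrist_force"])
E
```

```text
290 147
[0.43573171 0.12766537 0.15330438] 0.05981786785535652 [2.19819955 0.40209085 1.05928544]
```

View pics/w9c.png

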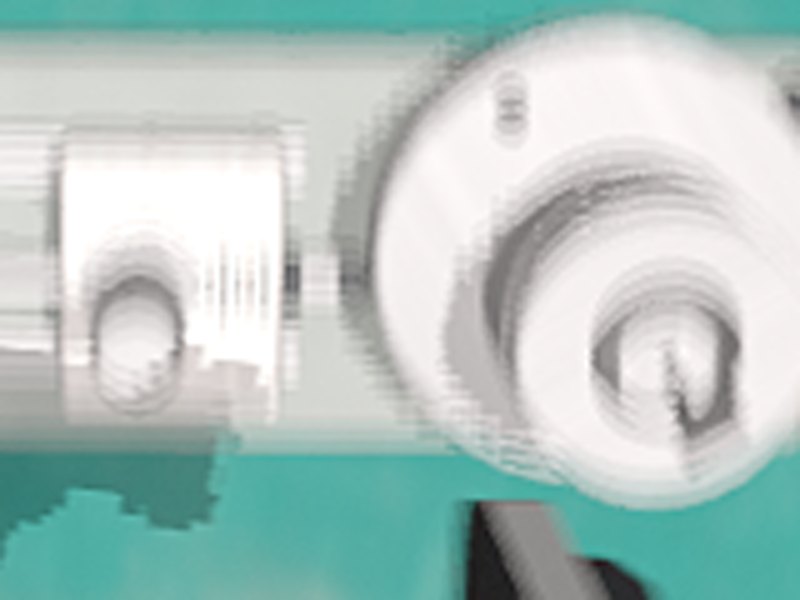

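Blurred because the arm was still moving, but the plunger bears on the rim and the cam is still home. I move above the cam for the turn.

```bash
python3 - <<'E'
from h import *
goal([.4444,.2027,.115],99.6)
goal([.4444,.2027,.039],99.6)
E
```

```text
shift [37.5 73.1 20.8] rot [-0.0009  0.0056  0.0131]
shift [113.5  74.   20.4] rot [-0.0009  0.0056  0.0131]
```

>>> apply_moves([
  [[20, 40, 15, 0, 0.006, 0.013, 0.7], [37, 73, 21, 0, 0.006, 0.013, 0.7], [37, 73, 21, 0, 0.006, 0.013, 0.7], [37, 73, 21, 0, 0.006, 0.013, 0.7], [37, 73, 21, 0, 0.006, 0.013, 0.7]],
])

```text
time: 15.4
ee_pos: [0.4447, 0.2023, 0.1157]
tcp_rot: [-149.8, 90.0, -140.3]
wrist_force: [-0.3, -0.7, 0.2]
opening: 0.0598
```

```bash
python3 - <<'E'
from h import *
from workcell import *
import pickle
p=cams.camera("wrist"); pickle.dump(p,open("w10.pkl","wb"));crop(p,200,150,240,190,3.3,"pics/w10.png")
goal([.4444,.2027,.039],99.6)
E
```

```text
shift [76.9  0.6 -0.3] rot [-0.0015  0.0002  0.    ]
```

View pics/w10.png

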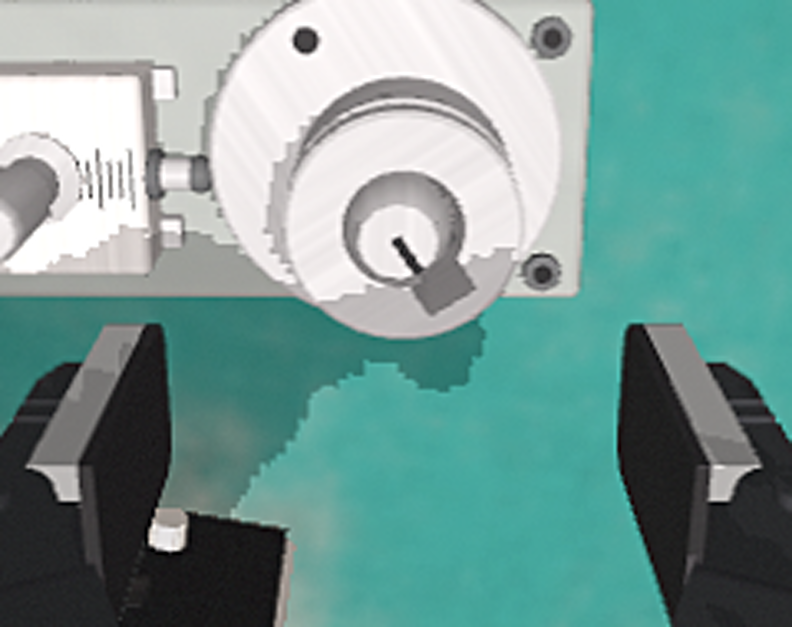

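The plunger tip touches the rim at crop (210,173) and the cam angle is unchanged. I descend and grip.

>>> apply_moves([
  [[30, 0.5, 0, 0, 0, 0, 0.7], [55, 0.5, 0, 0, 0, 0, 0.7], [70, 0.5, 0, 0, 0, 0, 0.7], [77, 0.5, 0, 0, 0, 0, 0.7], [77, 0.5, 0, 0, 0, 0, 0.5], [77, 0.5, 0, 0, 0, 0, 0.3], [77, 0.5, 0, 0, 0, 0, 0.3], [77, 0.5, 0, 0, 0, 0, 0.3], [77, 0.5, 0, 0, 0, 0, 0.3]],
], newtons=60)

```text
time: 16.35
ee_pos: [0.4452, 0.203, 0.0395]
tcp_rot: [17.9, 89.9, 27.4]
wrist_force: [0.4, 2.5, 0.6]
opening: 0.0425
```

>>> apply_moves([
  [[0, 0, 0, -0.08, 0, 0, 0.3], [0, 0, 0, -0.18, 0, 0, 0.3], [0, 0, 0, -0.28, 0, 0, 0.3], [0, 0, 0, -0.38, 0, 0, 0.3], [0, 0, 0, -0.48, 0, 0, 0.3], [0, 0, 0, -0.5, 0, 0, 0.3], [0, 0, 0, -0.5, 0, 0, 0.3]],
])

```text
time: 17.05
ee_pos: [0.4449, 0.2029, 0.0395]
tcp_rot: [-10.2, 90.0, 27.9]
wrist_force: [-1.9, 0.8, -1.0]
opening: 0.042
```

```bash
python3 - <<'E'
from h import *
from workcell import *
e,r,o=tool();print(e,o["opening"],o["wrist_force"],o["torque"],o["q"])
p=cams.camera("wrist");cv2.imwrite("pics/w11.png",p["pixels"][:,:,::-1])
goal([.4446,.2027,.0385],99.6+56.5)
E
```

```text
[0.44492406 0.20288114 0.03952   ] 0.04199373213525783 [-1.90003642  0.8366863  -1.04550231] [ 0.16784476  0.47980818 -0.13814104] [ 2.45108733e+01 -2.65709464e+00 -1.89421619e+01  7.36663080e+01
  2.85014739e-03 -1.35592163e+01]
shift [ 1.1  0.1 -0.5] rot [-0.4896  0.001   0.0006]
```

View pics/w11.png

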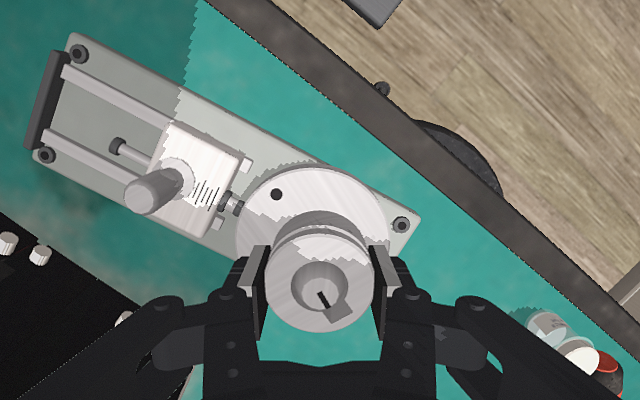

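>>> apply_moves([
  [[0, 0, 0, -0.08, 0, 0, 0.3], [0, 0, 0, -0.18, 0, 0, 0.3], [0, 0, 0, -0.28, 0, 0, 0.3], [0, 0, 0, -0.38, 0, 0, 0.3], [0, 0, 0, -0.46, 0, 0, 0.3], [0, 0, 0, -0.49, 0, 0, 0.3], [0, 0, 0, -0.49, 0, 0, 0.3], [0, 0, 0, -0.49, 0, 0, 0.3]],
])

```text
time: 17.9
ee_pos: [0.4443, 0.2032, 0.0396]
tcp_rot: [46.9, 89.9, 112.9]
wrist_force: [-4.9, 3.0, 0.8]
opening: 0.0419
```

```bash
python3 - <<'E'
from h import *
from workcell import *
import pickle
e,r,o=tool();print(e,o["opening"],o["wrist_force"],o["torque"])
p=cams.camera("wrist");pickle.dump(p,open("w12.pkl","wb"));cv2.imwrite("pics/w12.png",p["pixels"][:,:,::-1])
goal([.4446,.2027,.0385],99.6+56.5)
E
```

```text
[0.44428822 0.20320304 0.03956834] 0.041885990601476956 [-4.89385913  3.00429156  0.80901157] [ 0.52400195  0.99736036 -0.09685871]
shift [ 1.  -0.4 -0.3] rot [-0.0011  0.0007 -0.0006]
```

View pics/w12.png

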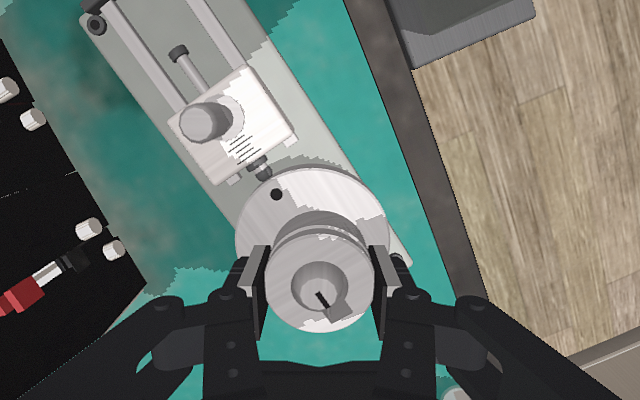

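The dimple at (276,194) lines up with the plunger at (262,172). I work out the remaining angle.

```bash
python3 - <<'E'
from h import *
import pickle
p=pickle.load(open("w12.pkl","rb"))
crop(p,220,140,180,190,4,"pics/w12c.png")
ang=lambda v:np.degrees(np.arctan2(v[1],v[0]))
m=unproj(p,276.3,194.3,plane=.034)[:2];c=np.array([.4443,.2026]);print("dimple",m,ang(c-m),np.linalg.norm(c-m))
P=unproj(p,205,122,plane=.0625)[:2];print("post",P,ang(c-P),np.linalg.norm(c-P))
E
```

```text
dimple [0.449399   0.16791527] 98.36313675186241 0.03505752739114667
post [0.4537582  0.12938666] 97.36109389105172 0.0738217513194328
```

View pics/w12c.png

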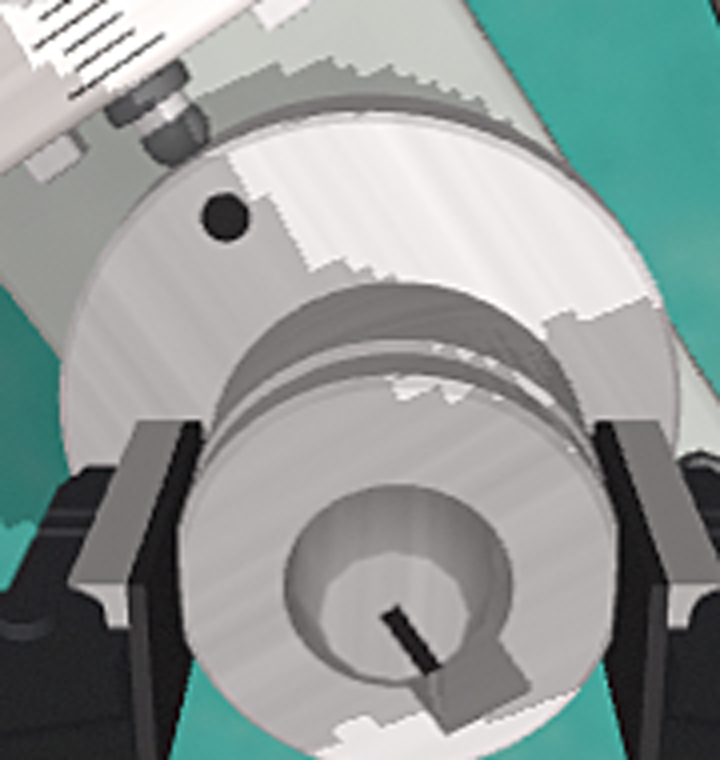

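Within about 1° of target. I release, rise and inspect.

>>> apply_moves([
  [[0, 0, 0, 0, 0, 0, 0.35], [0, 0, 0, 0, 0, 0, 0.5], [0, 0, 0, 0, 0, 0, 0.65], [0, 0, 0, 0, 0, 0, 0.7], [0, 0, 0, 0, 0, 0, 0.7], [-15, 0, 0, 0, 0, 0, 0.7], [-40, 0, 0, 0, 0, 0, 0.7], [-80, 0, 0, 0, 0, 0, 0.7], [-90, 0, -20, 0, 0, 0, 0.7], [-90, 0, -20, 0, 0, 0, 0.7], [-90, 0, -20, 0, 0, 0, 0.7]],
])

```text
time: 19.05
ee_pos: [0.4366, 0.1849, 0.1301]
tcp_rot: [-10.3, 89.9, 55.6]
wrist_force: [0.9, 0.5, 0.4]
opening: 0.06
```

```bash
python3 - <<'E'
from h import *
from workcell import *
import pickle
e,r,o=tool();print(e,o["opening"],o["wrist_force"])
p=cams.camera("wrist");pickle.dump(p,open("w13.pkl","wb"));cv2.imwrite("pics/w13.png",p["pixels"][:,:,::-1])
E
```

```text
[0.43661012 0.18485374 0.13011709] 0.06000153429102227 [0.90410456 0.46475083 0.3996319 ]
```

View pics/w13.png

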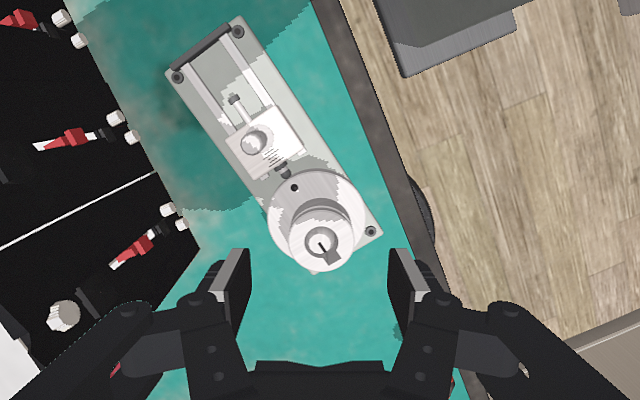

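```bash
python3 - <<'E'
from h import *
import pickle
from workcell import *
p=pickle.load(open("w13.pkl","rb"))
ang=lambda v:np.degrees(np.arctan2(v[1],v[0]))
c=np.array([.4443,.2026])
m=unproj(p,294,187.5,plane=.034)[:2];print("dimple",ang(c-m),np.linalg.norm(c-m))
P=unproj(p,253.5,145,plane=.0625)[:2];print("post",P,ang(c-P),np.linalg.norm(c-P))
print("collar top",[unproj(p,*q)[2].round(4) for q in [(300,245),(350,240),(310,262)]])
crop(p,220,90,160,190,4,"pics/w13c.png")
s=cams.camera("side");u,v=proj(s,[.444,.17,.04])[0].astype(int);crop(s,u-60,v-50,120,100,6,"pics/s13.png")
t=cams.camera("top");
for l in ["loupe","vial_d","weight_50g"]:print(l,[(np.round(d["at"],3),round(d["confidence"],2)) for d in cams.find_in(l,s)[:2]])
E
```

```text
dimple 98.57432139073225 0.03362931891632537
post [0.45529203 0.12952655] 98.5545431746005 0.07389556243128718
collar top [np.float64(0.0609), np.float64(0.0602), np.float64(0.0605)]
loupe [(array([ 0.459, -0.014,  0.033]), 0.59)]
vial_d [(array([0.41 , 0.358, 0.036]), 0.5)]
weight_50g []
```

View pics/w13c.png

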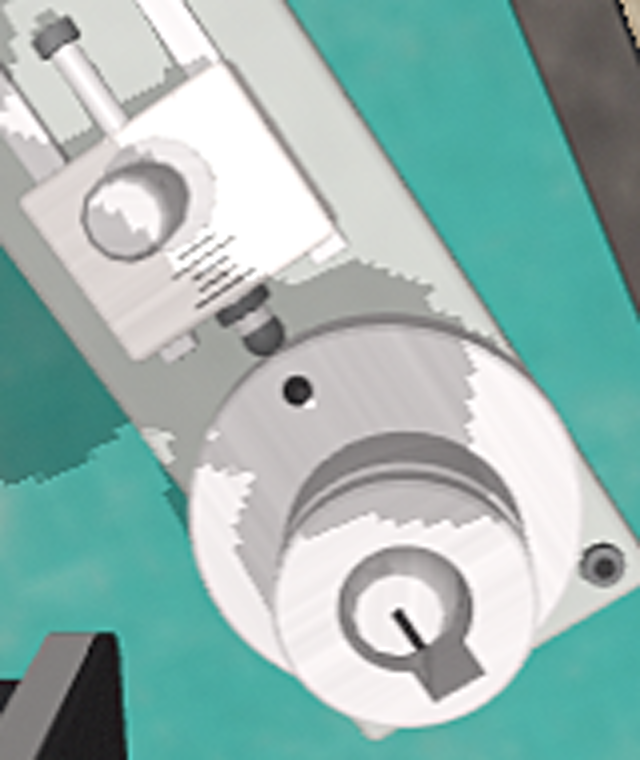

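View pics/s13.png

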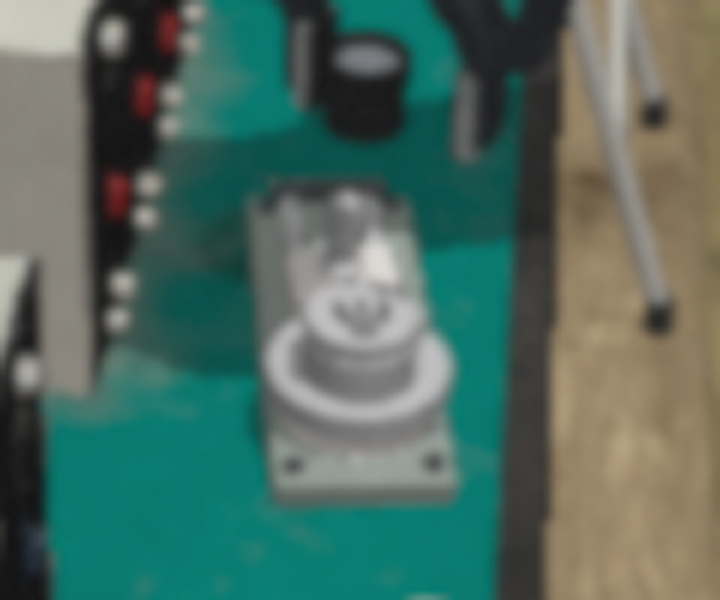

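The dimple, plunger and post are in line (98.6° both), the cam is home, and the gripper is clear. I hand the job in.

```bash
python3 -c "
from workcell import *
print(bot.job_done())"
```

```text
the job is handed in; nothing more can be done
None
```

The job is done and handed in after about 19 s of robot time. `job_done` gives no verdict, so the results below are my own checks.

- **Cam:** I gripped the steel cam by its collar and turned the keyway to the key at about 43° in the world frame. It went fully home without a search. The collar top read 60–62 mm, against 62 mm expected.
- **Carriage:** I slid it in by its post until it stopped moving at 24 N. The post is now 74 mm from the shaft axis, against 75 mm expected.
- **Turn:** I turned the cam about 56° and let go. The high-spot dimple and the post both measured at about 98.6° seen from the shaft axis. The picture shows the plunger on the rim at the dimple.

The gripper is clear of everything. The loupe and the vial are within about 3 mm of where they started.

- **Weight not seen at the end:** the detector did not report the weight in the last side picture. The arm was only near that area for the grasp, and it came no closer than about 10 cm.
- **Small disagreement:** the post direction read 97.4° with the cam gripped and 98.6° after release. That is well inside the 16° allowed.
- **Plunger depth:** I judged the plunger travel by eye only and did not measure it.

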